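Straightedge check of a slatted rack top, and seating the proud slat

ROBOT

A 7-joint arm with a two-finger parallel gripper is mounted at the origin on the work surface. World frame = base frame: x ahead of the robot, y to its left, z up, the work surface at z = 0. Lengths are in mm, angles in rad, forces in N, time in s.
With the tool pointing down it reaches from about 400 to 875 mm from the base axis. Payload 4.4 kg.
Tool frame: the origin (TCP) lies on the centre line of the jaws, within the pads' length; the fingertips stand 11 mm ahead of it and the grasp point (between the pads) lies 8 mm behind it (ctrl.tips_ahead is the distance from the TCP to the fingertips, in mm); z points along the fingers, y is the line along which they close (so a half turn about z gives the same grasp; the last joint's range is limited). The gripper opens to 85 mm and grips with 20 to 120 N. Pads are 22 mm wide; open, the fingers measure 114 mm over their backs; the gripper's body (76 mm by 85 mm) begins 54 mm behind the grasp point. The pads swing forward as they close: fully open they stand 13 mm farther back than shut.
Start: joints at [1.279, 0.628, 0.038, 1.517, -0.027, 0.996, -0.02], TCP at [145.553, -633.508, 242.313] pointing down, gripper open.
Joint ranges: [-3.06, 3.06], [-0.37, 2.12], [-1.25, 1.32], [0.18, 2.47], [-1.1, 4.24], [0.23, 1.98], [-2.94, 2.94]. Speed limits (rad/s): [2.57, 2.57, 3.14, 3.14, 3.14, 3.14, 3.14].

INTERFACE

Orientations are given as [roll, pitch, yaw] about the fixed x, y, z axes, in that order (R = Rz(yaw) Ry(pitch) Rx(roll)).
In Python, from cell import ctrl, eyes, job gives the robot as it stands. The module is installed in compiled form; this text tells all that it offers.
- The arm moves only by the tool carry_out, never from a script. Its argument "moves" is a list of rows, each an object of numbers: "tx", "ty", "tz": the shift along the tool's x, y, z as a fraction of full scale; "twist": the turn about the tool's z as a fraction of full scale; "fingers": the opening, from 0 (shut) to 1 (fully open). In form: [{"tx": .., "ty": .., "tz": .., "twist": .., "fingers": ..}, ...]. A call has 1 to 12 rows; each row shifts and turns the commanded pose from where the row before left it, along the tool's axes as they then stand; what a row does not reach is not made up. Full scale, the value 1, is 0.3 m for a shift and pi rad for a turn. A row lasts 1/8 s, in which the tool goes at most 62.5 mm and 10.7 degrees, less where a joint would pass 70% of its speed; a pose out of reach is approached as far as the arm can. A call with a number of a shift or a turn outside -1 to 1 is refused whole. A call with a gripper value outside its range is refused whole. The fingers move at their own pace and stop on an object; the grip force is fixed at half the most. Time passes only in rows, so rows that do not move let the fingers close. It gives the time, the measured TCP pose, the force, the opening and the grip force at its end, in the units of the state.
- ctrl.read_state(): the state, without advancing time (a new reading comes with each control period).
- eyes.get_image(name): name is "side" or "top"; returns a dict with "color" (400x640x3 uint8, blue, green, red), "fovy" (degrees; the focal length in pixels is half the picture's height over the tangent of half this angle, whatever the lens; pixels are square), "cx", "cy" (the principal point, pixels), "world_from_camera" (4x4, takes a point from camera to world coordinates). Camera axes: x right, y up, looking along -z (the intrinsics and any distortion apply to the point x, -y, -z); pixel columns grow to the right and rows downward; lengths in mm; the calibration is good to about 2 mm. A picture is of the moment at which its call begins. There is no depth.
- job.finish_job(): hands the job in; it is judged then, once.
The state is a dict: "clock": time; "qpos": joint angles; "qd": joint speeds; "tau": joint torques, N m; "eef_pos": TCP position; "tool_rot": TCP orientation; "force": force on the tool from outside, world axes, zero at the start; "torque": the same for the moment, N m; "width": finger opening in mm; "gripper_force": force on a finger pad.
Only numpy, scipy, OpenCV 4.12 (cv2) and the standard library are available. Lean on these libraries where they do the work, as an engineer would, in place of code of your own. Each camera call takes 0.05 s, during which the arm holds its last target. There are 200 camera calls.

TASK

Check the slatted top of the low rack for flatness before things are stacked on it again: lay the straightedge across all five slats, centred on the rack, let go of it, and press lightly (5 to 10 N) with the fingertips on its left end (+y side) and then on its right end, to feel how it rocks. One of the three inner slats is not fully down: push that slat firmly home with the fingertips (the straightedge may stay where it lies and must never be pressed hard from above, 15 N at most), then press the left end and the right end lightly once more to be sure that it no longer rocks. Leave the straightedge lying flat across the slats and do not disturb the things standing around.

Things in the scene. Friction and masses are not known exactly. Their poses are not given: they have to be found in the camera images.
- rack: Low beige powder-coated steel rack, fixed, 350 mm (its y) x 262 mm (its x), about 80 mm high, on four levelling feet whose setting differs. Origin: under its middle, 75 mm below the slat tops; x away from the robot, y to the left, z up. Its top is five flat slats, 30 mm wide (y) and 262 mm long (along x), centred at y = -120, -60, 0, 60 and 120 mm, with open 30 mm gaps between. The outer two are riveted, the inner three drop in.
- rack_top (a point): Middle of the rack's top face, 75 mm above its origin, where the tops of slats lie when home; same axes. One inner slat, not always the same, stands 3.5 to 5 mm above this, level over its whole length. Pressed anywhere on its top it moves straight down under about 22 N (not under less), stays where it is left, and stops dead when home. The other slats are home and do not give.
- rack_left (a point): On the top of the left outer slat, half-way along it: 120 mm to the left of rack_top. A straightedge whose left end is pressed down here bears on this slat and on the proud one, so it slopes by (proud height) / (distance between the centres of the two).
- rack_right (a point): On the top of the right outer slat, half-way along it, 120 mm to the right of rack_top; the same holds here with the right end pressed down. Let go, the straightedge drops back to the side on which most of it overhangs the proud slat: always to the right if that is the left inner slat, always to the left if the right one; on the middle one it balances.
- straightedge_mid (a point): Centre, half-way up, of the straightedge: a loose aluminium box section, 300 mm long (its x), 25 mm wide (its y), 20 mm high (its z), about 0.14 kg, alike both ways round; at the start it lies on the bench right of the rack. x along its length, z up. A light gauge: press with 5 to 10 N on top of an end, over the outer slat, nearing at 5 mm/s or less.
- straightedge_end_a (a point): Middle of the lower edge of the straightedge's +x end (150 mm from the centre along its length, on the underside); same axes.
- straightedge_end_b (a point): Middle of the lower edge of the straightedge's -x end (150 mm the other way, on the underside); same axes.
- tin: Empty octagonal tin with its lid on, bare metal, 118 mm across, 95 mm high; stands left of the rack, to be left alone. Origin: centre of its underside.
- cup: Glass cup, 74 mm across, 85 mm high; stands left of the rack, to be left alone. Origin: centre of its underside.
- canister: Stainless steel tea canister, 89 mm across, 138 mm high; stands far to the right, to be left alone. Origin: centre of its underside.
- plate: Plastic plate, 156 mm across, 17 mm high, left, near the robot, to be left alone. Origin: centre of its underside.

How it is judged:
By the outcome, as a careful person would: the job done as asked, in the order asked, and still so for the second after the job is handed in, with the robot touching nothing.
It also fails if it takes over 72 s, if anything falls off the work surface, if the arm or the gripper's body presses on something with over 40 N, if the wrist force passes 120 N, or if a joint passes its speed limit or range.

## Working session

There is one attempt and no reset: what is moved stays moved. The work goes in short steps, Python scripts to look and compute and a tool call to move; the robot and the scene stay as the last step left them, time stands still between calls to the robot, and variables do not carry over. Pictures are saved under pics/ and viewed, at most 10 in all, crops included, and the job is handed in when it is done.

Besides the shell and the picture viewer there is one more tool, called after ">>>" as name(argument=value, ...) on one line, values as JSON. carry_out: Moves the arm, as the interface text tells. Its arguments: {"type":"object","properties":{"moves":{"type":"array","items":{"type":"object","properties":{"tx":{"type":"number","minimum":-1,"maximum":1},"ty":{"type":"number","minimum":-1,"maximum":1},"tz":{"type":"number","minimum":-1,"maximum":1},"twist":{"type":"number","minimum":-1,"maximum":1},"fingers":{"type":"number"}}}}},"required":["moves"]}

```bash
mkdir -p pics; python3 - <<'E'
from cell import ctrl,eyes,job
import cv2,numpy as np
s=ctrl.read_state()
for k in s: print(k,np.round(s[k],3))
print(ctrl.tips_ahead)
for n in("side","top"):
    i=eyes.get_image(n);cv2.imwrite(f"pics/{n}0.png",i["color"]);print(n,[k for k in i],i["fovy"],i["cx"],i["cy"],np.round(i["world_from_camera"],3).tolist(),{k:v for k,v in i.items() if k not in("color","fovy","cx","cy","world_from_camera")})
E
```

```text
clock 0.0
qpos [ 1.279  0.629  0.038  1.518 -0.027  0.996 -0.02 ]
qd [-0.001 -0.    -0.    -0.001  0.002  0.001  0.   ]
tau [-1.0000e-03 -5.6340e+01  1.2260e+00 -1.9344e+01  1.1000e-02  1.1000e-02
  0.0000e+00]
eef_pos [ 145.465 -632.911  241.382]
tool_rot [-3.14   0.     0.226]
force [0.797 0.097 0.535]
torque [0.027 0.009 0.012]
gripper_force 0.0
width 85.16
11.0
side ['color', 'fovy', 'cx', 'cy', 'world_from_camera'] 52.37266372586407 319.3678769116666 191.40274121421933 [[-0.993, 0.095, -0.071, 371.775], [-0.117, -0.7, 0.704, 1047.858], [0.017, 0.707, 0.707, 1116.469], [0.0, 0.0, 0.0, 1.0]] {}
top ['color', 'fovy', 'cx', 'cy', 'world_from_camera'] 51.18272345969214 321.0694701511396 205.32604819405483 [[-0.014, 0.995, -0.094, 336.173], [-1.0, -0.013, 0.007, 13.241], [0.005, 0.094, 0.996, 1481.73], [0.0, 0.0, 0.0, 1.0]] {}
```

View pics/side0.png

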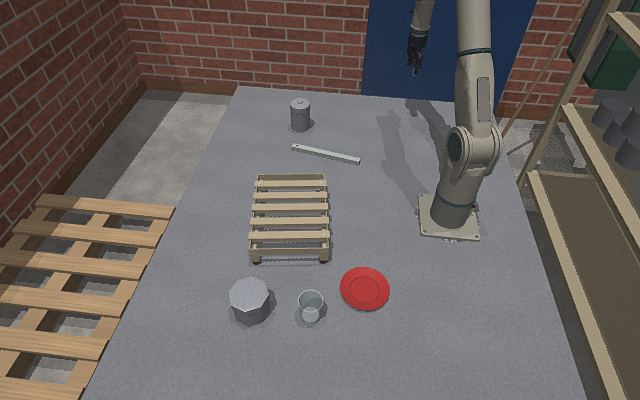

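View pics/top0.png

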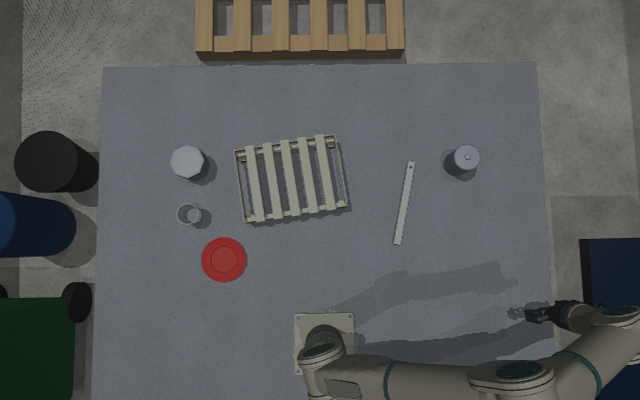

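```bash
cat > h.py <<'E'
import cv2,numpy as np
from cell import ctrl,eyes,job
def ray(i,p):
    f=200/np.tan(np.radians(i["fovy"]/2));T=i["world_from_camera"]
    d=np.array([(p[0]-i["cx"])/f,-(p[1]-i["cy"])/f,-1]);d=T[:3,:3]@d
    return T[:3,3],d/np.linalg.norm(d)
def onz(i,p,z):
    o,d=ray(i,p);return o+d*(z-o[2])/d[2]
def tri(ia,pa,ib,pb):
    A=np.zeros((3,3));b=np.zeros(3);L=[ray(ia,pa),ray(ib,pb)]
    for o,d in L:
        M=np.eye(3)-np.outer(d,d);A+=M;b+=M@o
    x=np.linalg.solve(A,b);return x,[np.linalg.norm((np.eye(3)-np.outer(d,d))@(x-o)) for o,d in L]
E
python3 - <<'E'
from h import *
t=eyes.get_image("top");s=eyes.get_image("side")
a=cv2.resize(t["color"][130:230,225:355],None,fx=5,fy=5,interpolation=cv2.INTER_CUBIC)
b=cv2.resize(s["color"][165:270,240:340],None,fx=5,fy=5,interpolation=cv2.INTER_CUBIC)
cv2.imwrite("pics/a.png",a);cv2.imwrite("pics/b.png",b)
# straightedge
for n,i,r in(("top",t,(150,255,385,425)),("side",s,(138,170,285,368))):
    c=i["color"][r[0]:r[1],r[2]:r[3]].astype(int);g=c.min(2)
    m=(g>np.median(g)+35).astype(np.uint8)
    k,l,st,ce=cv2.connectedComponentsWithStats(m);j=1+np.argmax(st[1:,4])
    cn=cv2.findContours((l==j).astype(np.uint8),0,1)[0][0]
    q=cv2.minAreaRect(cn);bx=cv2.boxPoints(q)+[r[2],r[0]]
    print(n,np.median(g),st[j],q[1:])
    print(np.round([onz(i,p,20) for p in bx],0).tolist())
# saturation samples
c=t["color"];print(c[178,250:335:4].tolist())
E
```

```text
top 101.0 [  9  11  20  84 431] ((5.3440351486206055, 83.46539306640625), 10.124671936035156)
[[339.0, -249.0, 20.0], [629.0, -309.0, 20.0], [625.0, -328.0, 20.0], [335.0, -267.0, 20.0]]
side 129.0 [  7   5  68  19 234] ((68.43389129638672, 3.7548367977142334), 12.92599868774414)
[[631.0, -302.0, 20.0], [632.0, -327.0, 20.0], [340.0, -265.0, 20.0], [342.0, -241.0, 20.0]]
[[137, 145, 144], [134, 142, 141], [112, 119, 118], [77, 74, 72], [73, 70, 67], [134, 143, 142], [134, 143, 142], [77, 74, 72], [76, 75, 72], [134, 144, 143], [132, 142, 141], [112, 121, 119], [77, 73, 71], [75, 71, 69], [131, 143, 141], [131, 143, 141], [77, 74, 72], [89, 85, 82], [129, 143, 142], [129, 143, 141], [112, 122, 121], [75, 72, 70]]
```

View pics/a.png

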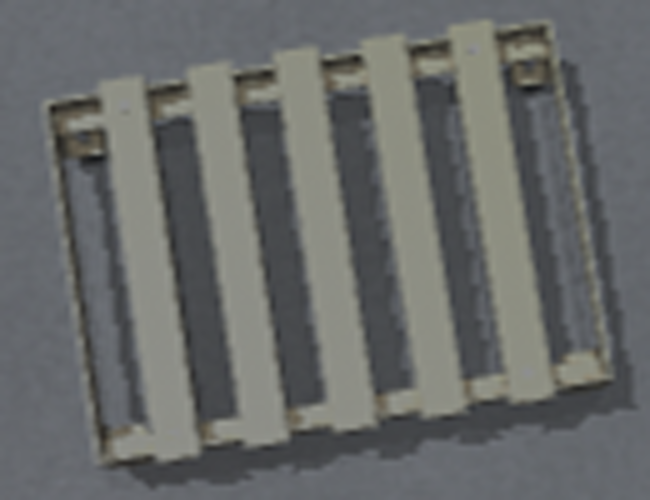

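View pics/b.png

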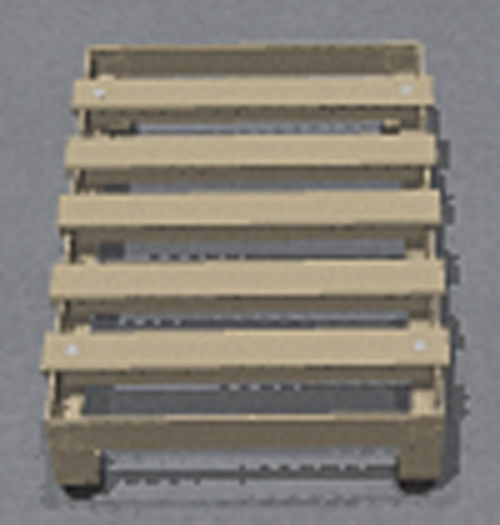

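The top crop shows all five slats: left outer has far corners at (100,82) and (143,75), right outer has near corners at (510,402) and (555,393). The side crop shows the matching corners, e.g. (41,370) and (433,75). Next I triangulate the outer slat corners.

```bash
python3 - <<'E'
from h import *
t=eyes.get_image("top");s=eyes.get_image("side")
T=[(100,82),(143,75),(155,462),(200,452),(449,26),(493,20),(510,402),(555,393)]
S=[(41,370),(45,335),(450,362),(447,328),(73,105),(75,80),(435,102),(433,75)]
P=[]
for a,b in zip(T,S):
    x,r=tri(t,(a[0]/5+225-.4,a[1]/5+130-.4),s,(b[0]/5+240-.4,b[1]/5+165-.4));P.append(x);print(np.round(x,1),np.round(r,1))
P=np.array(P);c=P.mean(0)
L=P[:4].mean(0);R=P[4:].mean(0);F=P[[0,1,4,5]].mean(0);N=P[[2,3,6,7]].mean(0)
print("c",c,"LR",L-R,np.linalg.norm(L-R),"FN",F-N,np.linalg.norm(F-N))
print("yaw",np.arctan2(*(F-N)[[1,0]]),np.arctan2(-(L-R)[0],(L-R)[1]))
print("L,R z",L[2],R[2],F[2],N[2])
# top-view slat edges at z~80
c=t["color"].astype(int)
E
```

```text
[676.4 261.9  82.7] [1.5 1.5]
[681.  232.8  82. ] [1.5 1.5]
[416.5 223.5  86. ] [1.5 1.5]
[422.1 193.8  83.9] [0.7 0.7]
[711.3  23.6  85.9] [1.3 1.3]
[716.8  -6.6  81.7] [1.8 1.8]
[452.4 -14.3  86.8] [0.4 0.4]
[457.6 -44.7  84.9] [0.2 0.2]
c [566.77759107 108.75557885  84.25927854] LR [-35.52924253 238.49231457  -1.16954468] 241.12710137859577 FN [259.24610766  38.34541386  -2.30219283] 262.07673531178233
yaw 0.14684652955047645 0.1478867367646879
L,R z 83.67450619692275 84.84405087705483 83.10818212254134 85.41037495143625
```

>>> carry_out(moves=[{"twist":0.0458,"tx":0.087,"ty":-0.1},{"twist":0.0458},{"twist":0.0458}])

```text
validation failed for argument at $.mo...
```

>>> carry_out(moves=[{"tx":0,"ty":0,"tz":0,"twist":0.0458,"fingers":1},{"tx":0,"ty":0,"tz":0,"twist":0.0458,"fingers":1},{"tx":0,"ty":0,"tz":0,"twist":0.0458,"fingers":1}])

```text
clock: 0.68
eef_pos: [145.5, -633.4, 242.2]
tool_rot: [-3.141, -0.0, -0.211]
force: [-1.0, 0.2, -0.6]
width: 85.5
gripper_force: 0.0
```

>>> carry_out(moves=[{"tx":0.087,"ty":-0.136,"tz":0,"twist":0,"fingers":1},{"tx":0.087,"ty":-0.136,"tz":0,"twist":0,"fingers":1},{"tx":0.087,"ty":-0.136,"tz":0,"twist":0,"fingers":1},{"tx":0.087,"ty":-0.136,"tz":0,"twist":0,"fingers":1},{"tx":0.087,"ty":-0.136,"tz":0,"twist":0,"fingers":1},{"tx":0.087,"ty":-0.136,"tz":0,"twist":0,"fingers":1},{"tx":0.087,"ty":-0.136,"tz":0,"twist":0,"fingers":0.7},{"tx":0.087,"ty":-0.136,"tz":0.1,"twist":0,"fingers":0.7},{"tx":0.087,"ty":-0.136,"tz":0.15,"twist":0,"fingers":0.7},{"tx":0.087,"ty":-0.136,"tz":0.15,"twist":0,"fingers":0.7},{"tx":0,"ty":0,"tz":0.05,"twist":0,"fingers":0.7},{"tx":0,"ty":0,"tz":0,"twist":0,"fingers":0.7}])

```text
clock: 2.17
eef_pos: [479.7, -291.4, 111.3]
tool_rot: [3.142, 0.003, -0.206]
force: [-0.4, -0.3, 0.7]
width: 59.7
gripper_force: 0.0
```

```bash
python3 - <<'E'
from h import *
a=eyes.get_image("top")["color"][130:270,370:450];b=eyes.get_image("side")["color"][90:190,265:385]
a=cv2.resize(a,None,fx=4,fy=4,interpolation=2);b=cv2.resize(b,None,fx=4,fy=4,interpolation=2)
o=np.zeros((560,800,3),np.uint8);o[:560,:320]=a;o[:400,320:800]=b;cv2.imwrite("pics/c.png",o)
E
```

```text
(no output)
```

View pics/c.png

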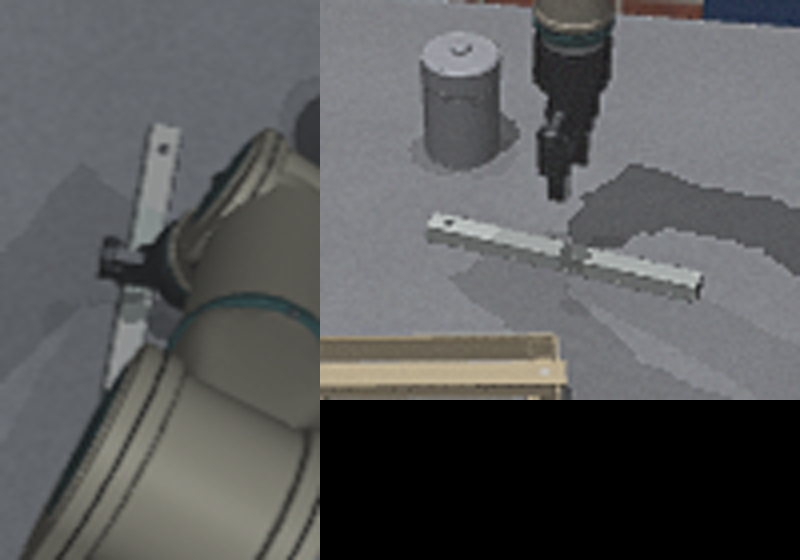

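The gripper is above the middle of the straightedge (crop about (130,270)), jaws straddling it. I correct by a few mm, descend and close.

>>> carry_out(moves=[{"tx":0.01,"ty":-0.02,"tz":0.05,"twist":0,"fingers":0.7},{"tx":0,"ty":0,"tz":0.1,"twist":0,"fingers":0.7},{"tx":0,"ty":0,"tz":0.08,"twist":0,"fingers":0.7},{"tx":0,"ty":0,"tz":0.06,"twist":0,"fingers":0.7},{"tx":0,"ty":0,"tz":0.03,"twist":0,"fingers":0.7},{"tx":0,"ty":0,"tz":0,"twist":0,"fingers":0.7},{"tx":0,"ty":0,"tz":0,"twist":0,"fingers":0.2},{"tx":0,"ty":0,"tz":0,"twist":0,"fingers":0.2},{"tx":0,"ty":0,"tz":0,"twist":0,"fingers":0.1},{"tx":0,"ty":0,"tz":0,"twist":0,"fingers":0.1},{"tx":0,"ty":0,"tz":0,"twist":0,"fingers":0.1}])

```text
clock: 3.65
eef_pos: [485.6, -286.6, 17.3]
tool_rot: [3.141, -0.002, -0.206]
force: [-0.0, 0.6, 5.5]
width: 23.7
gripper_force: 60.1
```

>>> carry_out(moves=[{"tx":0,"ty":0,"tz":-0.05,"twist":0,"fingers":0.1},{"tx":0,"ty":0,"tz":-0.15,"twist":0,"fingers":0.1},{"tx":0,"ty":0,"tz":-0.18,"twist":0,"fingers":0.1},{"tx":0,"ty":-0.08,"tz":-0.12,"twist":0,"fingers":0.1},{"tx":0,"ty":-0.17,"tz":0,"twist":0,"fingers":0.1},{"tx":0,"ty":-0.18,"tz":0,"twist":0,"fingers":0.1},{"tx":0,"ty":-0.18,"tz":0,"twist":0,"fingers":0.1},{"tx":0,"ty":-0.18,"tz":0,"twist":0,"fingers":0.1},{"tx":0,"ty":-0.18,"tz":0,"twist":0,"fingers":0.1},{"tx":0,"ty":-0.18,"tz":0,"twist":0,"fingers":0.1},{"tx":0,"ty":-0.15,"tz":0,"twist":0,"fingers":0.1},{"tx":0,"ty":-0.04,"tz":0,"twist":0,"fingers":0.1}])

```text
clock: 5.15
eef_pos: [566.9, 112.3, 166.7]
tool_rot: [-3.139, 0.0, -0.2]
force: [0.4, -0.1, -1.9]
width: 23.6
gripper_force: 59.3
```

>>> carry_out(moves=[{"tx":0,"ty":0,"tz":0,"twist":-0.056,"fingers":0.1},{"tx":0,"ty":0,"tz":0,"twist":-0.056,"fingers":0.1},{"tx":0,"ty":0,"tz":0,"twist":-0.056,"fingers":0.1},{"tx":0,"ty":0,"tz":0,"twist":-0.056,"fingers":0.1},{"tx":0,"ty":0,"tz":0,"twist":-0.056,"fingers":0.1},{"tx":0,"ty":0,"tz":0,"twist":-0.056,"fingers":0.1},{"tx":0,"ty":0,"tz":0,"twist":-0.056,"fingers":0.1},{"tx":0,"ty":0,"tz":0,"twist":-0.056,"fingers":0.1},{"tx":0,"ty":0,"tz":0,"twist":-0.056,"fingers":0.1},{"tx":0,"ty":0,"tz":0,"twist":-0.056,"fingers":0.1},{"tx":0,"ty":0,"tz":0,"twist":-0.052,"fingers":0.1},{"tx":0,"ty":0,"tz":0,"twist":0,"fingers":0.1}])

```text
clock: 6.65
eef_pos: [566.9, 106.0, 166.5]
tool_rot: [-3.141, 0.001, 1.713]
force: [-0.1, -0.1, -1.6]
width: 23.5
gripper_force: 59.3
```

```bash
python3 - <<'E'
from h import *
a=eyes.get_image("top")["color"][110:250,220:370];b=eyes.get_image("side")["color"][130:270,235:345]
a=cv2.resize(a,None,fx=3,fy=3,interpolation=2);b=cv2.resize(b,None,fx=3,fy=3,interpolation=2)
o=np.zeros((420,780,3),np.uint8);o[:,:450]=a;o[:,450:]=b;cv2.imwrite("pics/d.png",o)
E
```

```text
(no output)
```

View pics/d.png

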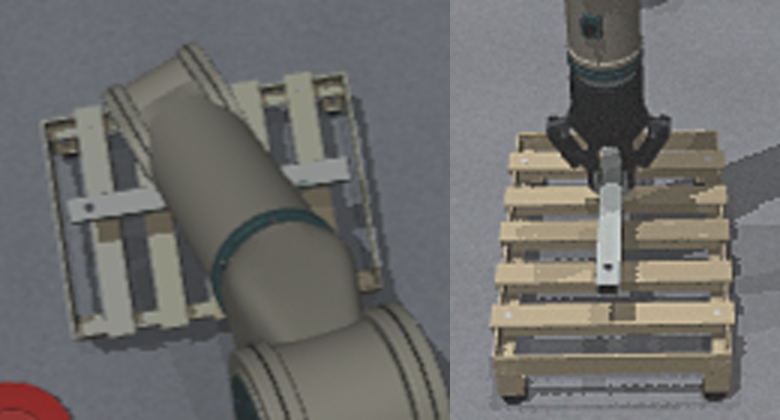

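Both straightedge ends are visible in the top crop: left at about (70,210), right at about (348,170), with no tilt apparent.

```bash
python3 - <<'E'
from h import *
t=eyes.get_image("top")
a=onz(t,(70/3+220-.33,210/3+110-.33),169);b=onz(t,(348/3+220-.33,170/3+110-.33),169)
d=a-b;print(a,b,(a+b)/2,np.linalg.norm(d),np.arctan2(d[1],d[0]))
E
```

```text
[545.2310587  251.12843681 169.        ] [584.39811314 -43.65370516 169.        ] [564.81458592 103.73736583 169.        ] 297.3727784728072 1.7028904286964686
```

>>> carry_out(moves=[{"tx":0.0156,"ty":0.009,"tz":0.03,"twist":0,"fingers":0.1},{"tx":0,"ty":0,"tz":0.07,"twist":0,"fingers":0.1},{"tx":0,"ty":0,"tz":0.05,"twist":0,"fingers":0.1},{"tx":0,"ty":0,"tz":0.02,"twist":0,"fingers":0.1},{"tx":0,"ty":0,"tz":0.008,"twist":0,"fingers":0.1},{"tx":0,"ty":0,"tz":0,"twist":0,"fingers":0.1},{"tx":0,"ty":0,"tz":0,"twist":0,"fingers":0.1}])

```text
clock: 7.68
eef_pos: [569.5, 112.6, 113.4]
tool_rot: [3.141, -0.0, 1.717]
force: [-0.0, -0.2, -0.6]
width: 23.2
gripper_force: 59.3
```

>>> carry_out(moves=[{"tx":0,"ty":0,"tz":0.003,"twist":0,"fingers":0.1},{"tx":0,"ty":0,"tz":0.003,"twist":0,"fingers":0.1},{"tx":0,"ty":0,"tz":0,"twist":0,"fingers":0.1}])

```text
clock: 8.05
eef_pos: [569.0, 112.5, 111.0]
tool_rot: [-3.141, 0.0, 1.717]
force: [0.1, 0.3, -0.6]
width: 23.1
gripper_force: 59.3
```

>>> carry_out(moves=[{"tx":0,"ty":0,"tz":0.003,"twist":0,"fingers":0.1},{"tx":0,"ty":0,"tz":0.003,"twist":0,"fingers":0.1},{"tx":0,"ty":0,"tz":0,"twist":0,"fingers":0.1}])

```text
clock: 8.43
eef_pos: [569.1, 112.5, 109.9]
tool_rot: [3.141, 0.0, 1.717]
force: [-1.2, -1.2, 4.8]
width: 23.1
gripper_force: 60.1
```

>>> carry_out(moves=[{"tx":0,"ty":0,"tz":0.003,"twist":0,"fingers":0.1},{"tx":0,"ty":0,"tz":0.003,"twist":0,"fingers":0.1},{"tx":0,"ty":0,"tz":0,"twist":0,"fingers":0.1}])

```text
clock: 8.8
eef_pos: [569.2, 112.6, 109.6]
tool_rot: [3.141, 0.001, 1.717]
force: [-4.7, -1.4, 16.2]
width: 23.7
gripper_force: 61.6
```

>>> carry_out(moves=[{"tx":0,"ty":0,"tz":-0.006,"twist":0,"fingers":0.1},{"tx":0,"ty":0,"tz":0,"twist":0,"fingers":0.5},{"tx":0,"ty":0,"tz":0,"twist":0,"fingers":0.6},{"tx":0,"ty":0,"tz":0,"twist":0,"fingers":0.6},{"tx":0,"ty":0,"tz":0,"twist":0,"fingers":0.6}])

```text
clock: 9.43
eef_pos: [569.1, 112.5, 109.1]
tool_rot: [-3.141, -0.0, 1.717]
force: [0.4, 0.1, 0.6]
width: 51.2
gripper_force: 0.0
```

>>> carry_out(moves=[{"tx":0,"ty":0,"tz":-0.03,"twist":0,"fingers":0.6},{"tx":0,"ty":0,"tz":-0.1,"twist":0,"fingers":0.6},{"tx":0,"ty":0,"tz":-0.02,"twist":0,"fingers":0},{"tx":0.05,"ty":0,"tz":0,"twist":0,"fingers":0},{"tx":0.1,"ty":0,"tz":0,"twist":0,"fingers":0},{"tx":0.12,"ty":0,"tz":0,"twist":0,"fingers":0},{"tx":0.1,"ty":0,"tz":0,"twist":0,"fingers":0},{"tx":0.023,"ty":0,"tz":0.02,"twist":0,"fingers":0},{"tx":0,"ty":0,"tz":0.03,"twist":0,"fingers":0},{"tx":0,"ty":0,"tz":0.01,"twist":0,"fingers":0},{"tx":0,"ty":0,"tz":0,"twist":0,"fingers":0},{"tx":0,"ty":0,"tz":0,"twist":0,"fingers":0}])

```text
clock: 10.92
eef_pos: [552.3, 228.4, 136.4]
tool_rot: [3.141, 0.0, 1.716]
force: [-0.2, -0.2, 0.5]
width: 0.0
gripper_force: 0.0
```

```bash
python3 - <<'E'
from h import *
a=eyes.get_image("top")["color"][110:250,220:370];b=eyes.get_image("side")["color"][160:260,240:340]
a=cv2.resize(a,None,fx=3,fy=3,interpolation=2);b=cv2.resize(b,None,fx=3.5,fy=3.5,interpolation=2)
o=np.zeros((420,800,3),np.uint8);o[:,:450]=a;o[:350,450:]=b;cv2.imwrite("pics/e.png",o)
s=ctrl.read_state();print(s["eef_pos"],s["force"])
E
```

```text
[552.26328074 228.80941057 136.51043283] [0.4315545  0.02086139 0.05910907]
```

View pics/e.png

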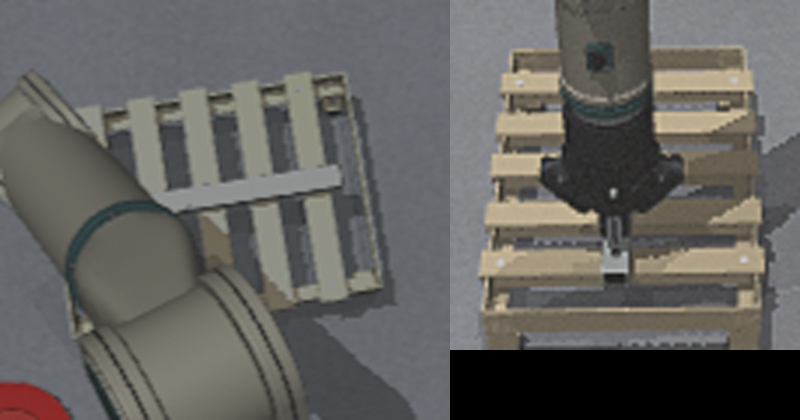

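The straightedge lies across the slats, right end at (340,178) in the top crop, and the shut fingertips stand above its left end near (615,255) in the side crop. Now I press slowly.

>>> carry_out(moves=[{"tx":0,"ty":0,"tz":0.002,"twist":0,"fingers":0},{"tx":0,"ty":0,"tz":0.002,"twist":0,"fingers":0},{"tx":0,"ty":0,"tz":0.002,"twist":0,"fingers":0},{"tx":0,"ty":0,"tz":0.002,"twist":0,"fingers":0},{"tx":0,"ty":0,"tz":0.002,"twist":0,"fingers":0},{"tx":0,"ty":0,"tz":0.002,"twist":0,"fingers":0},{"tx":0,"ty":0,"tz":0.002,"twist":0,"fingers":0},{"tx":0,"ty":0,"tz":0.002,"twist":0,"fingers":0},{"tx":0,"ty":0,"tz":0.002,"twist":0,"fingers":0},{"tx":0,"ty":0,"tz":0.002,"twist":0,"fingers":0}])

```text
clock: 12.28
eef_pos: [551.9, 229.2, 130.2]
tool_rot: [3.142, -0.0, 1.717]
force: [-0.5, -0.6, -0.0]
width: -0.5
gripper_force: 0.0
```

>>> carry_out(moves=[{"tx":0,"ty":0,"tz":0.002,"twist":0,"fingers":0},{"tx":0,"ty":0,"tz":0.002,"twist":0,"fingers":0},{"tx":0,"ty":0,"tz":0.002,"twist":0,"fingers":0},{"tx":0,"ty":0,"tz":0.002,"twist":0,"fingers":0},{"tx":0,"ty":0,"tz":0,"twist":0,"fingers":0}])

```text
clock: 12.9
eef_pos: [551.9, 229.2, 127.8]
tool_rot: [-3.142, 0.0, 1.717]
force: [-0.4, -0.5, 0.0]
width: 0.1
gripper_force: 0.0
```

>>> carry_out(moves=[{"tx":0,"ty":0,"tz":0.002,"twist":0,"fingers":0},{"tx":0,"ty":0,"tz":0.002,"twist":0,"fingers":0},{"tx":0,"ty":0,"tz":0,"twist":0,"fingers":0}])

```text
clock: 13.28
eef_pos: [551.9, 229.2, 126.6]
tool_rot: [-3.142, 0.0, 1.717]
force: [-0.6, 0.5, -0.4]
width: -0.2
gripper_force: 0.0
```

>>> carry_out(moves=[{"tx":0,"ty":0,"tz":0.002,"twist":0,"fingers":0},{"tx":0,"ty":0,"tz":0.002,"twist":0,"fingers":0}])

```text
clock: 13.52
eef_pos: [551.9, 229.2, 125.4]
tool_rot: [3.141, -0.0, 1.717]
force: [0.8, 0.1, -0.5]
width: 0.3
gripper_force: 0.0
```

>>> carry_out(moves=[{"tx":0,"ty":0,"tz":0.002,"twist":0,"fingers":0},{"tx":0,"ty":0,"tz":0.002,"twist":0,"fingers":0},{"tx":0,"ty":0,"tz":0,"twist":0,"fingers":0}])

```text
clock: 13.9
eef_pos: [551.9, 229.2, 124.2]
tool_rot: [-3.142, 0.0, 1.717]
force: [-0.0, 0.2, -0.4]
width: -0.7
gripper_force: 0.0
```

>>> carry_out(moves=[{"tx":0,"ty":0,"tz":0.002,"twist":0,"fingers":0},{"tx":0,"ty":0,"tz":0.002,"twist":0,"fingers":0}])

```text
clock: 14.15
eef_pos: [552.0, 229.2, 123.0]
tool_rot: [3.141, -0.0, 1.717]
force: [-0.6, 0.2, 0.2]
width: -0.1
gripper_force: 0.1
```

>>> carry_out(moves=[{"tx":0,"ty":0,"tz":0.002,"twist":0,"fingers":0},{"tx":0,"ty":0,"tz":0.002,"twist":0,"fingers":0}])

```text
clock: 14.4
eef_pos: [552.0, 229.2, 121.8]
tool_rot: [3.141, -0.0, 1.717]
force: [0.0, 0.6, 0.9]
width: 0.1
gripper_force: 0.1
```

>>> carry_out(moves=[{"tx":0,"ty":0,"tz":0.002,"twist":0,"fingers":0},{"tx":0,"ty":0,"tz":0.002,"twist":0,"fingers":0}])

```text
clock: 14.65
eef_pos: [551.9, 229.2, 120.6]
tool_rot: [3.142, 0.0, 1.717]
force: [-0.2, 1.0, 0.6]
width: -0.1
gripper_force: 0.1
```

>>> carry_out(moves=[{"tx":0,"ty":0,"tz":0.002,"twist":0,"fingers":0},{"tx":0,"ty":0,"tz":0.002,"twist":0,"fingers":0}])

```text
clock: 14.9
eef_pos: [552.0, 229.2, 120.1]
tool_rot: [3.141, 0.0, 1.717]
force: [-1.5, -0.0, 7.7]
width: -0.1
gripper_force: 4.3
```

>>> carry_out(moves=[{"tx":0,"ty":0,"tz":0,"twist":0,"fingers":0},{"tx":0,"ty":0,"tz":0,"twist":0,"fingers":0},{"tx":0,"ty":0,"tz":0,"twist":0,"fingers":0}])

```text
clock: 15.28
eef_pos: [552.0, 229.2, 120.1]
tool_rot: [3.141, 0.0, 1.717]
force: [-1.4, -0.5, 6.0]
width: 0.2
gripper_force: 2.9
```

```bash
python3 - <<'E'
from h import *
for n in("top","side"):
    cv2.imwrite(f"pics/left_{n}.png",eyes.get_image(n)["color"])
s=ctrl.read_state();print(s["eef_pos"],s["force"])
E
```

```text
[552.0510392  229.23474032 120.15805043] [-1.4413474  -0.16264025  6.79877101]
```

>>> carry_out(moves=[{"tx":0,"ty":0,"tz":-0.004,"twist":0,"fingers":0},{"tx":0,"ty":0,"tz":-0.02,"twist":0,"fingers":0},{"tx":0,"ty":0,"tz":-0.05,"twist":0,"fingers":0},{"tx":-0.1,"ty":0,"tz":-0.006,"twist":0,"fingers":0},{"tx":-0.18,"ty":0,"tz":0,"twist":0,"fingers":0},{"tx":-0.18,"ty":0,"tz":0,"twist":0,"fingers":0},{"tx":-0.18,"ty":0,"tz":0,"twist":0,"fingers":0},{"tx":-0.11,"ty":0,"tz":0,"twist":0,"fingers":0},{"tx":-0.045,"ty":0,"tz":0.02,"twist":0,"fingers":0},{"tx":0,"ty":0,"tz":0.015,"twist":0,"fingers":0},{"tx":0,"ty":0,"tz":0,"twist":0,"fingers":0},{"tx":0,"ty":0,"tz":0,"twist":0,"fingers":0}])

```text
clock: 16.88
eef_pos: [586.6, -4.6, 133.0]
tool_rot: [3.141, -0.001, 1.72]
force: [-0.6, -0.5, -0.6]
width: 0.1
gripper_force: 0.0
```

```bash
python3 - <<'E'
from h import *
a=eyes.get_image("top")["color"][110:250,220:370];b=eyes.get_image("side")["color"][160:260,240:340]
cv2.imwrite("pics/right_raw.png",b)
a=cv2.resize(a,None,fx=3,fy=3,interpolation=2);b=cv2.resize(b,None,fx=3.5,fy=3.5,interpolation=2)
o=np.zeros((420,800,3),np.uint8);o[:,:450]=a;o[:350,450:]=b;cv2.imwrite("pics/f.png",o)
E
```

```text
(no output)
```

View pics/f.png

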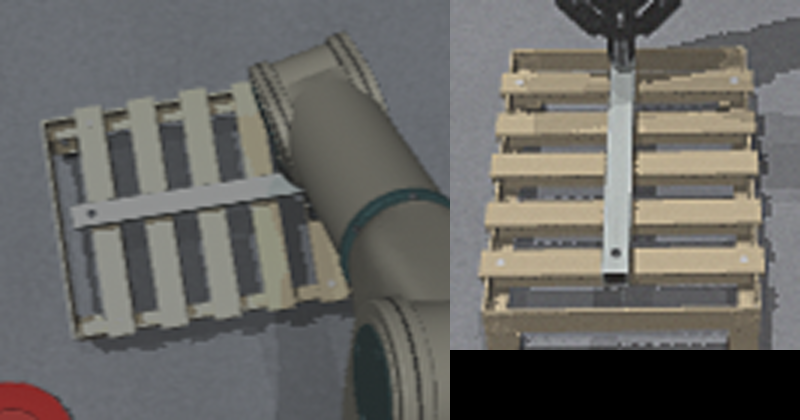

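The straightedge still lies across all five slats: left end at (73,218), fingertips over the right end. I press it.

>>> carry_out(moves=[{"tx":0,"ty":0,"tz":0.002,"twist":0,"fingers":0},{"tx":0,"ty":0,"tz":0.002,"twist":0,"fingers":0},{"tx":0,"ty":0,"tz":0.002,"twist":0,"fingers":0}])

```text
clock: 17.35
eef_pos: [586.6, -6.8, 131.1]
tool_rot: [-3.142, 0.0, 1.717]
force: [0.0, -0.7, -0.5]
width: -0.0
gripper_force: 0.0
```

```bash
python3 - <<'E'
from h import *
t=eyes.get_image("top")
print(ctrl.read_state()["force"])
q=lambda p,z:onz(t,(p[0]/3+220-.33,p[1]/3+110-.33),z)
e=np.array([-.146,.989,0])
for n,p,z in(("L end",(73,218),106),("R end",(341,178),106)):print(n,(q(p,z)-[566.8,108.8,0])@e,q(p,z))
# slat edges along row ~10px below straightedge using brightness in fresh image, left part
r=t["color"][190].astype(int).min(1);print(r[235:300].tolist())
E
```

```text
[-0.99015331 -0.07667988  0.23361257]
L end 151.73316510083177 [546.26712067 259.18965088 106.        ]
R end -148.6309345394513 [587.39158847 -38.44424937 106.        ]
[103, 104, 105, 109, 120, 98, 64, 88, 99, 108, 108, 104, 86, 65, 65, 88, 128, 140, 138, 138, 138, 138, 138, 139, 132, 98, 52, 63, 69, 68, 68, 67, 65, 62, 107, 141, 139, 138, 138, 138, 138, 139, 141, 114, 57, 68, 70, 74, 73, 72, 68, 81, 124, 138, 137, 137, 136, 136, 136, 137, 139, 119, 70, 70, 67]
```

>>> carry_out(moves=[{"tx":0,"ty":0,"tz":0.002,"twist":0,"fingers":0},{"tx":0,"ty":0,"tz":0.002,"twist":0,"fingers":0},{"tx":0,"ty":0,"tz":0.002,"twist":0,"fingers":0},{"tx":0,"ty":0,"tz":0.002,"twist":0,"fingers":0},{"tx":0,"ty":0,"tz":0.002,"twist":0,"fingers":0},{"tx":0,"ty":0,"tz":0.002,"twist":0,"fingers":0},{"tx":0,"ty":0,"tz":0.002,"twist":0,"fingers":0}])

```text
clock: 18.27
eef_pos: [586.6, -6.8, 126.9]
tool_rot: [-3.142, 0.0, 1.717]
force: [0.6, 0.6, 0.1]
width: -0.1
gripper_force: 0.0
```

>>> carry_out(moves=[{"tx":0,"ty":0,"tz":0.002,"twist":0,"fingers":0},{"tx":0,"ty":0,"tz":0.002,"twist":0,"fingers":0}])

```text
clock: 18.52
eef_pos: [586.6, -6.8, 125.7]
tool_rot: [3.142, 0.0, 1.717]
force: [-0.4, 0.0, -0.0]
width: 0.2
gripper_force: 0.0
```

>>> carry_out(moves=[{"tx":0,"ty":0,"tz":0.002,"twist":0,"fingers":0},{"tx":0,"ty":0,"tz":0.002,"twist":0,"fingers":0}])

```text
clock: 18.77
eef_pos: [586.6, -6.8, 124.5]
tool_rot: [3.142, 0.0, 1.717]
force: [0.7, -0.5, 0.1]
width: -0.1
gripper_force: 0.0
```

>>> carry_out(moves=[{"tx":0,"ty":0,"tz":0.002,"twist":0,"fingers":0}])

```text
clock: 18.9
eef_pos: [586.6, -6.8, 123.9]
tool_rot: [3.142, 0.0, 1.717]
force: [0.5, -0.0, 0.5]
width: -0.0
gripper_force: 0.0
```

>>> carry_out(moves=[{"tx":0,"ty":0,"tz":0.002,"twist":0,"fingers":0}])

```text
clock: 19.02
eef_pos: [586.6, -6.8, 123.3]
tool_rot: [-3.142, 0.0, 1.717]
force: [-0.9, -0.4, 0.1]
width: -0.0
gripper_force: 0.1
```

>>> carry_out(moves=[{"tx":0,"ty":0,"tz":0.002,"twist":0,"fingers":0}])

```text
clock: 19.15
eef_pos: [586.7, -6.9, 122.8]
tool_rot: [3.141, 0.0, 1.717]
force: [-0.6, -0.7, 0.8]
width: 0.1
gripper_force: 0.1
```

>>> carry_out(moves=[{"tx":0,"ty":0,"tz":0.002,"twist":0,"fingers":0}])

```text
clock: 19.27
eef_pos: [586.6, -6.9, 122.1]
tool_rot: [3.142, 0.0, 1.717]
force: [-0.7, -0.8, 0.2]
width: 0.1
gripper_force: 0.1
```

>>> carry_out(moves=[{"tx":0,"ty":0,"tz":0.001,"twist":0,"fingers":0}])

```text
clock: 19.4
eef_pos: [586.7, -6.8, 121.8]
tool_rot: [3.142, 0.0, 1.717]
force: [0.7, -0.4, 0.6]
width: 0.1
gripper_force: 0.1
```

>>> carry_out(moves=[{"tx":0,"ty":0,"tz":0.002,"twist":0,"fingers":0}])

```text
clock: 19.52
eef_pos: [586.7, -6.8, 121.3]
tool_rot: [3.141, 0.0, 1.717]
force: [0.5, 0.0, 0.2]
width: 0.1
gripper_force: 0.2
```

>>> carry_out(moves=[{"tx":0,"ty":0,"tz":0.002,"twist":0,"fingers":0}])

```text
clock: 19.65
eef_pos: [586.6, -6.8, 120.6]
tool_rot: [3.142, 0.0, 1.717]
force: [-0.1, -0.8, 0.6]
width: 0.1
gripper_force: 0.2
```

>>> carry_out(moves=[{"tx":0,"ty":0,"tz":0.002,"twist":0,"fingers":0}])

```text
clock: 19.77
eef_pos: [586.7, -6.8, 120.3]
tool_rot: [3.141, 0.0, 1.717]
force: [-1.1, -0.9, 5.2]
width: 0.1
gripper_force: 2.8
```

>>> carry_out(moves=[{"tx":0,"ty":0,"tz":0.001,"twist":0,"fingers":0}])

```text
clock: 19.9
eef_pos: [586.7, -6.8, 120.3]
tool_rot: [3.141, 0.0, 1.717]
force: [-1.8, -0.7, 6.6]
width: -0.1
gripper_force: 3.2
```

>>> carry_out(moves=[{"tx":0,"ty":0,"tz":0,"twist":0,"fingers":0},{"tx":0,"ty":0,"tz":0,"twist":0,"fingers":0},{"tx":0,"ty":0,"tz":0,"twist":0,"fingers":0}])

```text
clock: 20.27
eef_pos: [586.7, -6.8, 120.3]
tool_rot: [3.141, 0.0, 1.717]
force: [-1.9, 0.1, 5.1]
width: -0.4
gripper_force: 2.6
```

```bash
python3 - <<'E'
from h import *
s=eyes.get_image("side")["color"];print(ctrl.read_state()["force"])
cv2.imwrite("pics/right_press_side.png",s)
r=cv2.imread("pics/right_raw.png")  # free
# left slats: vertical edges profile per slat in side view, both sides of the straightedge
g=s.astype(int).min(2)
o=np.vstack([cv2.resize(x,None,fx=7,fy=7,interpolation=2) for x in (r[55:95,10:110-2],s[215:255,250:348])])
cv2.imwrite("pics/g.png",o);print(o.shape)
# slat top edges (bright-to-dark lower edge) subpixel, columns left of & right of straightedge
for c0,c1 in((258,275),(300,318)):
    p=s[160:262,c0:c1].astype(float).mean((1,2));p=np.interp(np.arange(0,101.9,.1),np.arange(102),p)
    th=p>(p.max()+p.min())/2; k=np.flatnonzero(np.diff(th.astype(int)));print((k/10+160).round(1).tolist())
E
```

```text
[-0.88063982 -1.16004079  4.61703014]Traceback (most recent call last):
  File "<stdin>", line 7, in <module>
    return _nx.concatenate(arrs, 0, dtype=dtype, casting=casting)
           ~~~~~~~~~~~~~~~^^^^^^^^^^^^^^^^^^^^^^^^^^^^^^^^^^^^^^^
ValueError: all the input array dimensions except for the concatenation axis must match exactly, but along dimension 1, the array at index 0 has size 630 and the array at index 1 has size 686
```

>>> carry_out(moves=[{"tx":0,"ty":0,"tz":-0.004,"twist":0,"fingers":0},{"tx":0,"ty":0,"tz":-0.02,"twist":0,"fingers":0},{"tx":0,"ty":0,"tz":-0.05,"twist":0,"fingers":0},{"tx":0.1,"ty":-0.06,"tz":-0.006,"twist":0,"fingers":0},{"tx":0.12,"ty":-0.07,"tz":0,"twist":0,"fingers":0},{"tx":0.12,"ty":-0.07,"tz":0,"twist":0,"fingers":0},{"tx":0.053,"ty":-0.033,"tz":0,"twist":0,"fingers":0},{"tx":0,"ty":0,"tz":0.06,"twist":0,"fingers":0},{"tx":0,"ty":0,"tz":0.03,"twist":0,"fingers":0},{"tx":0,"ty":0,"tz":0,"twist":0,"fingers":0},{"tx":0,"ty":0,"tz":0,"twist":0,"fingers":0}])

```text
clock: 21.7
eef_pos: [500.9, 99.3, 117.0]
tool_rot: [3.141, 0.0, 1.716]
force: [0.2, 0.4, 0.1]
width: 0.0
gripper_force: 0.0
```

```bash
python3 - <<'E'
from h import *
a=cv2.imread("pics/left_side.png");p=cv2.imread("pics/right_press_side.png");s=eyes.get_image("side")["color"]
o=np.vstack([cv2.resize(x[213:247,255:345],None,fx=6,fy=5.5,interpolation=2) for x in(a,p,s)])
cv2.imwrite("pics/g.png",o);print(o.shape)
E
```

```text
(561, 540, 3)
```

View pics/g.png

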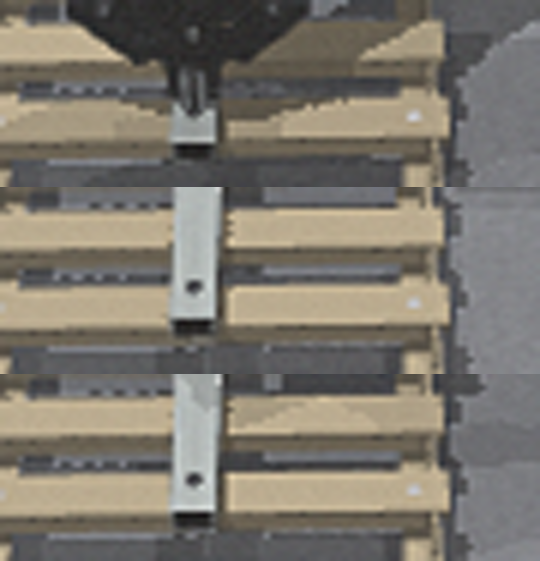

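The left end's lower edge is at row 26.0 with the left end pressed, 25.1 when free and 24.0 with the right end pressed. It balances, so the middle slat is the proud one. The fingertips are over its near half.

>>> carry_out(moves=[{"tx":0,"ty":0,"tz":0.01,"twist":0,"fingers":0},{"tx":0,"ty":0,"tz":0.01,"twist":0,"fingers":0},{"tx":0,"ty":0,"tz":0.008,"twist":0,"fingers":0},{"tx":0,"ty":0,"tz":0.005,"twist":0,"fingers":0},{"tx":0,"ty":0,"tz":0.003,"twist":0,"fingers":0},{"tx":0,"ty":0,"tz":0.003,"twist":0,"fingers":0},{"tx":0,"ty":0,"tz":0.003,"twist":0,"fingers":0}])

```text
clock: 22.62
eef_pos: [500.4, 99.7, 104.1]
tool_rot: [3.141, -0.0, 1.717]
force: [0.1, -0.3, -0.8]
width: 0.1
gripper_force: 0.0
```

>>> carry_out(moves=[{"tx":0,"ty":0,"tz":0.003,"twist":0,"fingers":0},{"tx":0,"ty":0,"tz":0.003,"twist":0,"fingers":0}])

```text
clock: 22.88
eef_pos: [500.4, 99.7, 103.3]
tool_rot: [3.141, 0.001, 1.717]
force: [-3.1, -0.2, 18.9]
width: -0.2
gripper_force: 9.0
```

>>> carry_out(moves=[{"tx":0,"ty":0,"tz":0.003,"twist":0,"fingers":0},{"tx":0,"ty":0,"tz":0.003,"twist":0,"fingers":0},{"tx":0,"ty":0,"tz":0,"twist":0,"fingers":0}])

```text
clock: 23.25
eef_pos: [500.4, 99.7, 102.2]
tool_rot: [3.141, 0.001, 1.717]
force: [-3.9, -1.4, 17.3]
width: -0.0
gripper_force: 8.7
```

>>> carry_out(moves=[{"tx":0,"ty":0,"tz":0.003,"twist":0,"fingers":0},{"tx":0,"ty":0,"tz":0.003,"twist":0,"fingers":0},{"tx":0,"ty":0,"tz":0,"twist":0,"fingers":0}])

```text
clock: 23.62
eef_pos: [500.4, 99.7, 100.5]
tool_rot: [3.141, 0.001, 1.717]
force: [-4.2, -1.4, 18.5]
width: -0.3
gripper_force: 9.0
```

>>> carry_out(moves=[{"tx":0,"ty":0,"tz":0.003,"twist":0,"fingers":0},{"tx":0,"ty":0,"tz":0.002,"twist":0,"fingers":0},{"tx":0,"ty":0,"tz":0,"twist":0,"fingers":0}])

```text
clock: 24.0
eef_pos: [500.4, 99.7, 99.5]
tool_rot: [3.14, 0.001, 1.717]
force: [-4.6, -1.7, 23.0]
width: -0.3
gripper_force: 11.7
```

>>> carry_out(moves=[{"tx":0,"ty":0,"tz":0.003,"twist":0,"fingers":0},{"tx":0,"ty":0,"tz":0,"twist":0,"fingers":0}])

```text
clock: 24.25
eef_pos: [500.4, 99.7, 99.4]
tool_rot: [3.14, 0.001, 1.717]
force: [-5.9, -2.3, 32.1]
width: 0.4
gripper_force: 15.8
```

>>> carry_out(moves=[{"tx":0,"ty":0,"tz":0,"twist":0,"fingers":0},{"tx":0,"ty":0,"tz":-0.01,"twist":0,"fingers":0},{"tx":0,"ty":0,"tz":-0.06,"twist":0,"fingers":0},{"tx":0,"ty":0,"tz":-0.08,"twist":0,"fingers":0},{"tx":0.12,"ty":0.07,"tz":0,"twist":0,"fingers":0},{"tx":0.12,"ty":0.07,"tz":0,"twist":0,"fingers":0},{"tx":0.12,"ty":0.07,"tz":0,"twist":0,"fingers":0},{"tx":0.037,"ty":0.023,"tz":0,"twist":0,"fingers":0},{"tx":0,"ty":0,"tz":0.03,"twist":0,"fingers":0},{"tx":0,"ty":0,"tz":0.015,"twist":0,"fingers":0},{"tx":0,"ty":0,"tz":0,"twist":0,"fingers":0},{"tx":0,"ty":0,"tz":0,"twist":0,"fingers":0}])

```text
clock: 25.75
eef_pos: [552.2, 226.8, 127.9]
tool_rot: [-3.141, 0.0, 1.716]
force: [0.4, 0.3, -0.3]
width: -0.3
gripper_force: 0.0
```

>>> carry_out(moves=[{"tx":0,"ty":0,"tz":0.002,"twist":0,"fingers":0},{"tx":0,"ty":0,"tz":0.002,"twist":0,"fingers":0},{"tx":0,"ty":0,"tz":0.002,"twist":0,"fingers":0},{"tx":0,"ty":0,"tz":0.002,"twist":0,"fingers":0},{"tx":0,"ty":0,"tz":0.002,"twist":0,"fingers":0},{"tx":0,"ty":0,"tz":0.002,"twist":0,"fingers":0},{"tx":0,"ty":0,"tz":0.002,"twist":0,"fingers":0},{"tx":0,"ty":0,"tz":0.002,"twist":0,"fingers":0},{"tx":0,"ty":0,"tz":0.002,"twist":0,"fingers":0}])

```text
clock: 26.88
eef_pos: [552.1, 227.7, 122.4]
tool_rot: [3.142, 0.0, 1.717]
force: [-1.0, 0.2, -0.7]
width: -0.1
gripper_force: 0.0
```

>>> carry_out(moves=[{"tx":0,"ty":0,"tz":0.002,"twist":0,"fingers":0},{"tx":0,"ty":0,"tz":0.002,"twist":0,"fingers":0}])

```text
clock: 27.12
eef_pos: [552.1, 227.7, 121.2]
tool_rot: [3.142, 0.0, 1.717]
force: [-0.3, 1.1, 0.5]
width: 0.0
gripper_force: 0.0
```

>>> carry_out(moves=[{"tx":0,"ty":0,"tz":0.002,"twist":0,"fingers":0}])

```text
clock: 27.25
eef_pos: [552.2, 227.7, 120.6]
tool_rot: [3.142, 0.0, 1.717]
force: [-0.1, 0.4, -0.6]
width: 0.3
gripper_force: 0.0
```

>>> carry_out(moves=[{"tx":0,"ty":0,"tz":0.002,"twist":0,"fingers":0}])

```text
clock: 27.38
eef_pos: [552.1, 227.7, 120.0]
tool_rot: [-3.142, 0.0, 1.717]
force: [-0.7, -0.2, -0.8]
width: 0.1
gripper_force: 0.0
```

>>> carry_out(moves=[{"tx":0,"ty":0,"tz":0.002,"twist":0,"fingers":0}])

```text
clock: 27.5
eef_pos: [552.1, 227.7, 119.7]
tool_rot: [3.142, 0.0, 1.717]
force: [-0.3, -0.7, 5.4]
width: 0.1
gripper_force: 2.6
```

Stiff at once, with no travel. A touch more, then hold.

>>> carry_out(moves=[{"tx":0,"ty":0,"tz":0.0008,"twist":0,"fingers":0},{"tx":0,"ty":0,"tz":0,"twist":0,"fingers":0},{"tx":0,"ty":0,"tz":0,"twist":0,"fingers":0}])

```text
clock: 27.88
eef_pos: [552.2, 227.7, 119.7]
tool_rot: [3.141, 0.0, 1.717]
force: [-1.3, -1.4, 5.9]
width: 0.4
gripper_force: 2.7
```

>>> carry_out(moves=[{"tx":0,"ty":0,"tz":0,"twist":0,"fingers":0},{"tx":0,"ty":0,"tz":-0.004,"twist":0,"fingers":0},{"tx":0,"ty":0,"tz":-0.02,"twist":0,"fingers":0},{"tx":0,"ty":0,"tz":-0.05,"twist":0,"fingers":0},{"tx":-0.1,"ty":0,"tz":-0.006,"twist":0,"fingers":0},{"tx":-0.18,"ty":0,"tz":0,"twist":0,"fingers":0},{"tx":-0.18,"ty":0,"tz":0,"twist":0,"fingers":0},{"tx":-0.18,"ty":0,"tz":0,"twist":0,"fingers":0},{"tx":-0.11,"ty":0,"tz":0,"twist":0,"fingers":0},{"tx":-0.05,"ty":0,"tz":0.03,"twist":0,"fingers":0},{"tx":0,"ty":0,"tz":0.02,"twist":0,"fingers":0},{"tx":0,"ty":0,"tz":0,"twist":0,"fingers":0}])

```text
clock: 29.38
eef_pos: [586.4, -7.2, 127.6]
tool_rot: [-3.141, -0.002, 1.72]
force: [-0.7, -0.0, 0.6]
width: 0.0
gripper_force: 0.0
```

>>> carry_out(moves=[{"tx":0,"ty":0,"tz":0.002,"twist":0,"fingers":0},{"tx":0,"ty":0,"tz":0.002,"twist":0,"fingers":0},{"tx":0,"ty":0,"tz":0.002,"twist":0,"fingers":0}])

```text
clock: 29.75
eef_pos: [587.1, -9.2, 126.5]
tool_rot: [3.141, -0.0, 1.718]
force: [-0.3, 0.2, 0.8]
width: -0.0
gripper_force: 0.0
```

>>> carry_out(moves=[{"tx":0,"ty":0,"tz":0.002,"twist":0,"fingers":0},{"tx":0,"ty":0,"tz":0.002,"twist":0,"fingers":0},{"tx":0,"ty":0,"tz":0.002,"twist":0,"fingers":0},{"tx":0,"ty":0,"tz":0.002,"twist":0,"fingers":0},{"tx":0,"ty":0,"tz":0.002,"twist":0,"fingers":0},{"tx":0,"ty":0,"tz":0.002,"twist":0,"fingers":0},{"tx":0,"ty":0,"tz":0.002,"twist":0,"fingers":0},{"tx":0,"ty":0,"tz":0.002,"twist":0,"fingers":0}])

```text
clock: 30.75
eef_pos: [587.1, -9.7, 121.6]
tool_rot: [3.142, 0.0, 1.717]
force: [-0.2, -0.3, 0.3]
width: 0.5
gripper_force: 0.0
```

>>> carry_out(moves=[{"tx":0,"ty":0,"tz":0.002,"twist":0,"fingers":0}])

```text
clock: 30.88
eef_pos: [587.1, -9.8, 121.0]
tool_rot: [-3.142, 0.0, 1.717]
force: [0.1, 0.4, -0.2]
width: -0.1
gripper_force: 0.0
```

>>> carry_out(moves=[{"tx":0,"ty":0,"tz":0.002,"twist":0,"fingers":0}])

```text
clock: 31.0
eef_pos: [587.1, -9.7, 120.4]
tool_rot: [3.141, 0.0, 1.717]
force: [0.4, 0.3, -0.1]
width: 0.2
gripper_force: 0.0
```

>>> carry_out(moves=[{"tx":0,"ty":0,"tz":0.002,"twist":0,"fingers":0}])

```text
clock: 31.12
eef_pos: [587.1, -9.7, 119.8]
tool_rot: [3.142, 0.0, 1.717]
force: [-0.3, -0.2, 0.3]
width: 0.2
gripper_force: 0.0
```

>>> carry_out(moves=[{"tx":0,"ty":0,"tz":0.0015,"twist":0,"fingers":0}])

```text
clock: 31.25
eef_pos: [587.1, -9.8, 119.7]
tool_rot: [3.141, 0.0, 1.717]
force: [-0.9, -0.0, 5.4]
width: 0.1
gripper_force: 2.8
```

>>> carry_out(moves=[{"tx":0,"ty":0,"tz":0.0008,"twist":0,"fingers":0},{"tx":0,"ty":0,"tz":0,"twist":0,"fingers":0},{"tx":0,"ty":0,"tz":0,"twist":0,"fingers":0},{"tx":0,"ty":0,"tz":0,"twist":0,"fingers":0}])

```text
clock: 31.75
eef_pos: [587.1, -9.7, 119.7]
tool_rot: [3.141, 0.0, 1.717]
force: [-1.4, -0.2, 4.6]
width: -0.0
gripper_force: 2.6
```

>>> carry_out(moves=[{"tx":0,"ty":0,"tz":-0.004,"twist":0,"fingers":0},{"tx":0,"ty":0,"tz":-0.03,"twist":0,"fingers":0},{"tx":0,"ty":0,"tz":-0.12,"twist":0,"fingers":0},{"tx":0,"ty":0,"tz":-0.15,"twist":0,"fingers":0},{"tx":-0.15,"ty":0,"tz":-0.1,"twist":0,"fingers":0},{"tx":-0.18,"ty":0,"tz":0,"twist":0,"fingers":0},{"tx":-0.18,"ty":0,"tz":0,"twist":0,"fingers":0},{"tx":-0.18,"ty":0,"tz":0,"twist":0,"fingers":0},{"tx":0,"ty":0,"tz":0,"twist":0,"fingers":0},{"tx":0,"ty":0,"tz":0,"twist":0,"fingers":0}])

```text
clock: 33.0
eef_pos: [617.1, -213.7, 240.4]
tool_rot: [3.141, -0.001, 1.717]
force: [0.4, 0.3, -0.6]
width: -0.3
gripper_force: 0.0
```

```bash
python3 - <<'E'
from h import *
a=eyes.get_image("top")["color"][110:250,220:370];b=eyes.get_image("side")["color"][160:260,240:340]
a=cv2.resize(a,None,fx=3,fy=3,interpolation=2);b=cv2.resize(b,None,fx=3.5,fy=3.5,interpolation=2)
o=np.zeros((420,800,3),np.uint8);o[:,:450]=a;o[:350,450:]=b;cv2.imwrite("pics/z.png",o)
E
```

```text
(no output)
```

View pics/z.png

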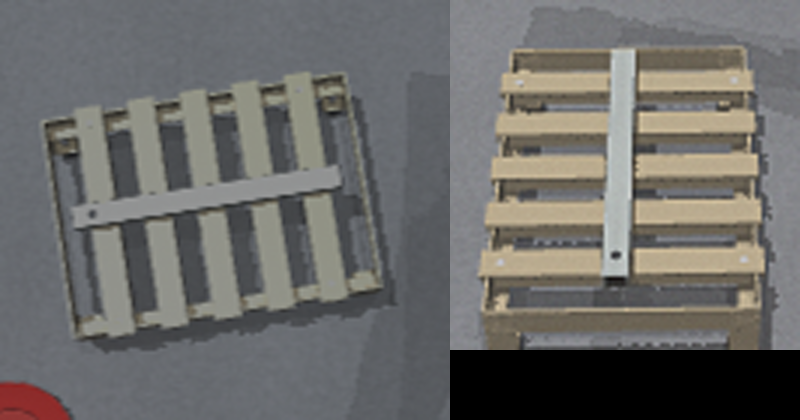

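The straightedge lies flat and centred over all five slats, ends at (72,217) and (341,177) in the top crop. The last right press read only about 5 N, so I repeat it a little more firmly.

>>> carry_out(moves=[{"tx":0.12,"ty":0,"tz":0,"twist":0,"fingers":0},{"tx":0.18,"ty":0,"tz":0,"twist":0,"fingers":0},{"tx":0.18,"ty":0,"tz":0,"twist":0,"fingers":0},{"tx":0.15,"ty":0,"tz":0.05,"twist":0,"fingers":0},{"tx":0.06,"ty":0,"tz":0.12,"twist":0,"fingers":0},{"tx":0,"ty":0,"tz":0.12,"twist":0,"fingers":0},{"tx":0,"ty":0,"tz":0.06,"twist":0,"fingers":0},{"tx":0,"ty":0,"tz":0.024,"twist":0,"fingers":0},{"tx":0,"ty":0,"tz":0,"twist":0,"fingers":0},{"tx":0,"ty":0,"tz":0,"twist":0,"fingers":0},{"tx":0,"ty":0,"tz":0,"twist":0,"fingers":0}])

```text
clock: 34.48
eef_pos: [587.7, -9.9, 129.0]
tool_rot: [3.14, 0.0, 1.716]
force: [0.0, -0.8, -0.7]
width: 0.1
gripper_force: 0.0
```

>>> carry_out(moves=[{"tx":0,"ty":0,"tz":0.002,"twist":0,"fingers":0},{"tx":0,"ty":0,"tz":0.002,"twist":0,"fingers":0},{"tx":0,"ty":0,"tz":0.002,"twist":0,"fingers":0},{"tx":0,"ty":0,"tz":0.002,"twist":0,"fingers":0},{"tx":0,"ty":0,"tz":0.002,"twist":0,"fingers":0},{"tx":0,"ty":0,"tz":0.002,"twist":0,"fingers":0},{"tx":0,"ty":0,"tz":0.002,"twist":0,"fingers":0},{"tx":0,"ty":0,"tz":0.002,"twist":0,"fingers":0},{"tx":0,"ty":0,"tz":0.002,"twist":0,"fingers":0},{"tx":0,"ty":0,"tz":0.002,"twist":0,"fingers":0}])

```text
clock: 35.72
eef_pos: [587.1, -9.7, 122.1]
tool_rot: [-3.142, 0.0, 1.717]
force: [0.2, -0.3, -0.3]
width: -0.1
gripper_force: 0.0
```

>>> carry_out(moves=[{"tx":0,"ty":0,"tz":0.002,"twist":0,"fingers":0},{"tx":0,"ty":0,"tz":0.002,"twist":0,"fingers":0},{"tx":0,"ty":0,"tz":0.002,"twist":0,"fingers":0},{"tx":0,"ty":0,"tz":0.002,"twist":0,"fingers":0}])

```text
clock: 36.22
eef_pos: [587.1, -9.7, 119.7]
tool_rot: [3.142, 0.0, 1.717]
force: [0.3, 0.9, 2.4]
width: 0.2
gripper_force: 1.6
```

>>> carry_out(moves=[{"tx":0,"ty":0,"tz":0.001,"twist":0,"fingers":0}])

```text
clock: 36.35
eef_pos: [587.1, -9.8, 119.7]
tool_rot: [3.142, 0.0, 1.717]
force: [-2.1, 0.1, 4.0]
width: 0.0
gripper_force: 2.2
```

>>> carry_out(moves=[{"tx":0,"ty":0,"tz":0.0015,"twist":0,"fingers":0},{"tx":0,"ty":0,"tz":0,"twist":0,"fingers":0}])

```text
clock: 36.6
eef_pos: [587.1, -9.8, 119.6]
tool_rot: [3.141, 0.0, 1.717]
force: [-1.7, -1.1, 6.4]
width: 0.1
gripper_force: 3.1
```

>>> carry_out(moves=[{"tx":0,"ty":0,"tz":0.001,"twist":0,"fingers":0},{"tx":0,"ty":0,"tz":0,"twist":0,"fingers":0},{"tx":0,"ty":0,"tz":0,"twist":0,"fingers":0}])

```text
clock: 36.98
eef_pos: [587.1, -9.7, 119.6]
tool_rot: [3.141, 0.0, 1.717]
force: [-1.8, 0.1, 8.9]
width: 0.1
gripper_force: 4.2
```

Firm at about 8 N with no rocking. I retreat and hand in.

>>> carry_out(moves=[{"tx":0,"ty":0,"tz":-0.004,"twist":0,"fingers":0},{"tx":0,"ty":0,"tz":-0.03,"twist":0,"fingers":0},{"tx":0,"ty":0,"tz":-0.12,"twist":0,"fingers":0},{"tx":0,"ty":0,"tz":-0.15,"twist":0,"fingers":0},{"tx":0,"ty":0,"tz":-0.1,"twist":0,"fingers":0},{"tx":0,"ty":0,"tz":0,"twist":0,"fingers":0},{"tx":0,"ty":0,"tz":0,"twist":0,"fingers":0}])

```text
clock: 37.85
eef_pos: [586.5, -9.9, 239.4]
tool_rot: [-3.141, 0.0, 1.717]
force: [0.4, -0.2, -0.9]
width: 0.0
gripper_force: 0.0
```

```bash
python3 -c "
from cell import job
print(job.finish_job())"
```

```text
the job is handed in; nothing more can be done
None
```

The job is handed in at about 38 s: the middle slat was the proud one and is now home, and the straightedge lies flat, centred and no longer rocks, but while I was laying it down the wrist force briefly read 16.2 N, over the 15 N limit.

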